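Slide the mixing plate over the rack edge and lay it in the tray

TASK

Lay the steel mixing plate with the three round wells in the steel tray. It sits too flush between the rails of its rack to be picked up there, so first slide it along its channel towards the robot until about a third of it sticks out over the rack's front edge, then take it by that end, lift it clear and set it down gently (not dropped), wells up, flat in the tray and lengthwise along it. Leave the plain plate where it lies in the rack.

Things in the scene. Friction and masses are not known exactly. Their poses are not given: they have to be found in the camera images.
- well_plate_center (a point): Centre, half-way up, of the loose flat steel mixing plate, 120 (x) x 50 (y) x 6 mm, about 150 g, with a row of three round wells (28 mm wide, 3.5 mm deep) in its top; z points up. It starts lying lengthwise in either of the rack's two channels, its front end 20 to 50 mm behind the rack's front edge.
- plain_plate_center (a point): Centre, half-way up, of the plain steel plate, same size (120 x 50 x 6 mm) and axes but with a smooth flat top, lying in the other channel of the rack. To be left alone.
- plate_rack: Fixed low bamboo rack, 200 mm long (x) by 144 mm wide (y), origin on the desk under its centre. Its flat deck is 45 mm above the desk; three 6 mm high rails (flush with the plates) form two channels 54 mm wide along x, centred at y = +37 and -37 mm, open at both ends. Front edge, towards the robot: x = -100 mm, free air below. Plates slide easily when pushed at the rear end face.
- tray: Shallow steel tray fixed to the desk left or right of the rack, 127 mm (x) by 203 mm (y, its lengthwise direction, which points roughly away from or towards the robot), walls 15 mm high, inside about 120 x 196 mm; origin on the desk under its centre. A plate lying in it has its underside at about desk level.

How it is judged:
By the outcome, as a careful person would: the job done as asked, in the order asked, and still so for the second after the job is handed in, with the robot touching nothing.
It also fails if it takes over 51 s, if anything falls off the work surface, if the arm or the gripper's body presses on something with over 40 N, if the wrist force passes 120 N, or if a joint passes its speed limit or range.

ROBOT

A 7-joint arm with a two-finger parallel gripper is mounted at the origin on a cart in front of the work surface, level with it; the furniture and walls round the work are solid. World frame = base frame: x ahead of the robot, y to its left, z up, the work surface at z = 0. Lengths are in m, angles in degrees, forces in N, time in s.
With the tool pointing down it reaches from about 0.425 to 0.875 m from the base axis. Payload 4.7 kg.
Tool frame: the origin (TCP) lies on the front face of the gripper's body, between the roots of the fingers; the fingertips stand 70 mm ahead of it and the grasp point (between the pads) lies 51 mm ahead of it (tip_extent is the distance from the TCP to the fingertips, in m); z points along the fingers, y is the direction in which the jaws open and shut (so a half turn about z gives the same grasp; the last joint's range is limited). The gripper opens to 87 mm and grips with 3 to 60 N. Pads are 19 mm wide; open, the fingers measure 117 mm over their backs; the gripper's body (75 mm by 190 mm) begins 51 mm behind the grasp point.
Start: joints at [67.844, 18.392, -4.016, 83.108, 1.295, 78.541, -3.26], TCP at [0.254, -0.599, 0.292] pointing down, gripper open.
Joint ranges: [-163.93, 163.93], [-17.29, 119.83], [-79.2, 71.16], [3.27, 140.29], [-89.18, 269.18], [5.43, 117.66], [-154.24, 154.24]. Speed limits (degrees/s): [147.25, 147.25, 180, 180, 180, 180, 180].

INTERFACE

Orientations are given as [roll, pitch, yaw] about the fixed x, y, z axes, in that order (R = Rz(yaw) Ry(pitch) Rx(roll)).
In Python, from cell import * gives the robot as it stands.
- The arm moves only by the tool carry_out, never from a script. Its argument "increments" is text: rows parted by semicolons, each of 7 numbers parted by spaces: the opening, from 0 (shut) to 1 (fully open), then the shift along the tool's x, y, z in m, then the turn, a rotation vector about the tool's x, y, z in degrees. A call has 1 to 20 rows; each row shifts and turns the pose as measured when the row begins, along the tool's axes as they then stand; what a row does not reach is not made up. A row lasts 1/8 s, in which the tool goes at most 62.5 mm and 10.7 degrees, less where a joint would pass 70% of its speed; a pose out of reach is approached as far as the arm can. A call is refused whole if a number of a shift passes 0.0625 or a number of a turn 10.7, either way. A call with a gripper value outside its range is refused whole. The fingers move at their own pace and stop on an object; "force" is the grip in N (left out, the last holds). Time passes only in rows, so rows that do not move let the fingers close. It gives the time, the measured TCP pose, the force and the opening at its end, in the units of the state.
- get_obs(): the state, without advancing time (a new reading comes with each control period).
- read_camera(name): name is "scene" or "top" or "wrist"; returns a dict with "img" (384x512x3 uint8, blue, green, red), "fx", "fy", "cx", "cy" (pixels), "world_from_camera" (4x4, takes a point from camera to world coordinates). Camera axes: x right, y down, z forward; pixel columns grow to the right and rows downward; lengths in m; the calibration is good to about 2 mm. The wrist camera is an equidistant fisheye: a pixel r from the principal point sees the ray r / f radians off the axis. A picture is of the moment at which its call begins. There is no depth.
- sign_off(): hands the job in, once; it reports no verdict.
Trained networks look in a picture, given as the dict that the camera call returned (one of the last four; its "shot" number tells which), for a name from the list of things; names that differ only in an ending like _2 or _b are one class to them, and where a whole thing is asked for, a point or a joint stands for the part that bears it (a point fixed in the world has none). Each returns a list of dicts, best first, with "confidence" (0 to 1); they miss things now and then, are a little off and sometimes report something else, mostly with a low value. They report only what shows in the picture. A call takes as long as a camera call.
- masks_of(target, picture): "pixels" (384x512 bool, what is visible of it) and "bbox" ([left, top, right, bottom] in pixels, round what is visible of it).
The state is a dict: "time_s": time; "qpos": joint angles; "joint_velocities": joint speeds; "effort": joint torques, N m; "tool_pos": TCP position; "tool_rot": TCP orientation; "force": force on the tool from outside, world axes, zero at the start; "wrist_torque": the same for the moment, N m; "grip_width": finger opening in m.
Only numpy, scipy, OpenCV 4.12 (cv2) and the standard library are available. Lean on these libraries where they do the work, as an engineer would, in place of code of your own. Each camera call takes 0.05 s, during which the arm holds its last target.

## Working session

There is one attempt and no reset: what is moved stays moved. The work goes in short steps, Python scripts to look and compute and a tool call to move; the robot and the scene stay as the last step left them, time stands still between calls to the robot, and variables do not carry over. Pictures are saved under pics/ and viewed, and the job is handed in when it is done.

Besides the shell and the picture viewer there is one more tool, called after ">>>" in YAML: its name, and indented under it one key for each argument. carry_out: Moves the arm, as the interface text tells. Its arguments: {"type":"object","properties":{"increments":{"type":"string"},"force":{"type":"number"}},"required":["increments"]}

```bash
mkdir -p pics; cat > h.py <<'E'
from cell import *
import numpy as np, cv2
from scipy.spatial.transform import Rotation as R
E
python3 - <<'E'
from h import *
o=get_obs()
print({k:np.round(v,3) for k,v in o.items()})
for n in ["scene","top"]:
    p=read_camera(n); cv2.imwrite(f"pics/{n}0.png",p["img"]); print(n,p["fx"],p["cx"],p["cy"],np.round(p["world_from_camera"],3).tolist())
    for t in ["well_plate_center","plain_plate_center","plate_rack","tray"]:
        for m in masks_of(t,p)[:2]:
            print(t,m["confidence"],m["bbox"],m["pixels"].sum())
E
```

```text
{'time_s': np.float64(0.0), 'qpos': array([67.843, 18.437, -4.015, 83.173,  1.294, 78.54 , -3.259]), 'joint_velocities': array([ 0.061, -0.074,  0.055,  0.009,  0.011, -0.039,  0.024]), 'effort': array([-1.0000e-03, -4.9129e+01, -4.0500e-01, -3.1253e+01, -6.4000e-02,
        4.4000e-02,  0.0000e+00]), 'tool_pos': array([ 0.253, -0.598,  0.291]), 'tool_rot': array([-1.79895e+02,  5.00000e-03,  2.29660e+01]), 'force': array([-0.399,  0.722, -0.155]), 'wrist_torque': array([ 0.078,  0.051, -0.04 ]), 'grip_width': np.float64(0.087)}
scene 488.26731577251803 254.98036358944609 187.57389539041154 [[-0.326, 0.702, -0.633, 1.307], [0.945, 0.232, -0.229, 0.261], [-0.014, -0.673, -0.74, 0.911], [0.0, 0.0, 0.0, 1.0]]
well_plate_center 0.6 [314.1, 191.0, 357.9, 233.9] 941
plain_plate_center 0.63 [284.0, 181.6, 325.3, 221.0] 933
plate_rack 0.74 [269.3, 168.8, 368.2, 259.2] 2800
tray 0.77 [152.8, 156.3, 232.8, 225.8] 3171
top 346.95085113711025 250.95445170680517 195.06535571119065 [[0.008, -0.987, 0.158, 0.417], [-1.0, -0.004, 0.025, -0.016], [-0.024, -0.158, -0.987, 0.885], [0.0, 0.0, 0.0, 1.0]]
well_plate_center 0.9 [160.3, 160.2, 190.8, 206.3] 928
plain_plate_center 0.91 [188.6, 163.5, 222.2, 213.8] 970
plate_rack 0.8 [152.0, 139.6, 231.1, 230.5] 2629
tray 0.96 [294.2, 144.4, 347.1, 225.9] 3804
tray 0.7 [159.7, 160.2, 192.2, 209.5] 997
```

```bash
python3 - <<'E'
import cv2
a=cv2.imread("pics/top0.png"); cv2.imwrite("pics/top0c.png",cv2.resize(a[120:250,130:370],None,fx=3.3,fy=3.3,interpolation=cv2.INTER_CUBIC))
E
```

```text
(no output)
```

View pics/top0c.png

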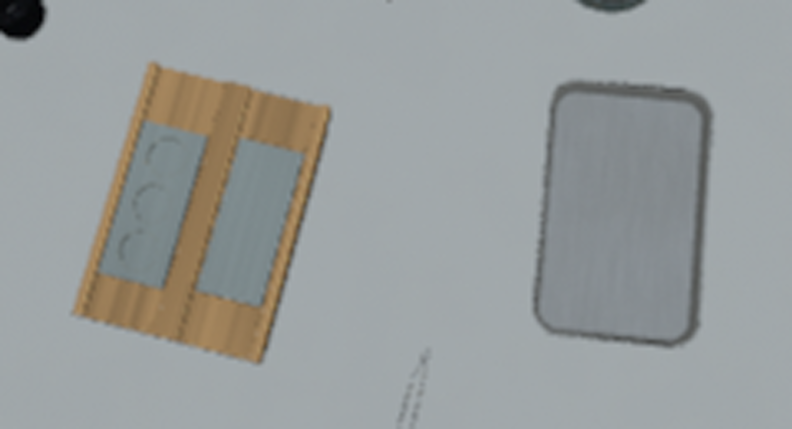

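View pics/scene0.png

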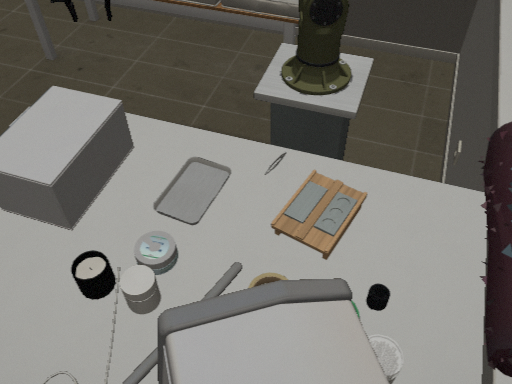

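View pics/top0.png

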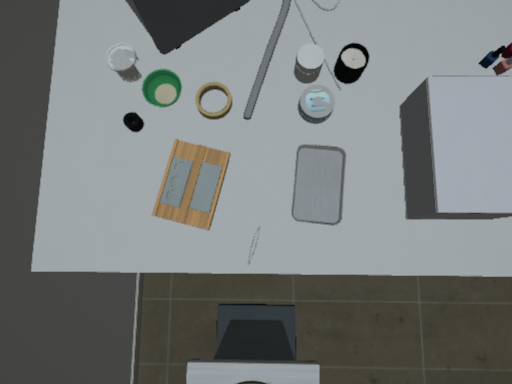

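Top view: the rack is on the left (+y), with the well plate in its left (+y) channel, around px (176,183). The plain plate is at (206,188), and the tray is at (319,185) on the right. The scene view agrees. Next I'll measure them.

```bash
cat >> h.py <<'E'
def toplane(p,uv,z):
    uv=np.atleast_2d(uv).astype(float)
    T=p["world_from_camera"]
    d=np.c_[(uv[:,0]-p["cx"])/p["fx"],(uv[:,1]-p["cy"])/p["fy"],np.ones(len(uv))]@T[:3,:3].T
    return T[:3,3]+d*((z-T[2,3])/d[:,2])[:,None]
def fitrect(p,px,z):
    v,u=np.nonzero(px)
    W=toplane(p,np.c_[u,v],z)[:,:2]
    (c,s,a)=cv2.minAreaRect((W*1000).astype(np.float32))
    if s[0]<s[1]: s=s[::-1]; a+=90
    return np.round(c,1),np.round(s,1),round((a+90)%180-90,1)
E
python3 - <<'E'
from h import *
for n in ["top","scene"]:
    p=read_camera(n)
    for t,z in [("well_plate_center",.051),("plain_plate_center",.051),("plate_rack",.051),("tray",.015)]:
        m=masks_of(t,p)
        if m: print(n,t,m[0]["confidence"],*fitrect(p,m[0]["pixels"],z))
    if n=="top":
        c=np.array([(152,63),(330,108),(262,362),(75,314)])
        print("rack corners",np.round(toplane(p,c/3.3+[130,120]-.35,.051)*1000,0)[:,:2].tolist())
        c=np.array([(145,121),(208,136),(165,289),(99,272)])
        print("well corners",np.round(toplane(p,c/3.3+[130,120]-.35,.051)*1000,0)[:,:2].tolist())
        c=np.array([(238,137),(305,153),(263,306),(197,290)])
        print("plain corners",np.round(toplane(p,c/3.3+[130,120]-.35,.051)*1000,0)[:,:2].tolist())
        c=np.array([(550,78),(715,92),(696,349),(533,331)])
        print("tray",np.round(toplane(p,c/3.3+[130,120]-.35,.015)*1000,0)[:,:2].tolist())
        print("box base/top",np.round(toplane(p,[[408,218],[403,100],[430,77],[439,213]],0.)*1000,0)[:,:2].tolist())
E
```

```text
top well_plate_center 0.68 [583.1 191.7] [118.8  51.8] -16.2
top plain_plate_center 0.58 [569.2 118.7] [121.   51.1] -15.8
top plate_rack 0.96 [578.3 153.4] [200.1 146.6] -14.9
top tray 0.9 [ 585.2 -165.4] [202.9 129. ] -5.6
rack corners [[692.0, 196.0], [657.0, 60.0], [466.0, 106.0], [500.0, 245.0]]
well corners [[647.0, 200.0], [635.0, 151.0], [519.0, 179.0], [531.0, 229.0]]
plain corners [[634.0, 129.0], [622.0, 78.0], [507.0, 106.0], [518.0, 155.0]]
tray [[692.0, -110.0], [681.0, -238.0], [480.0, -217.0], [493.0, -95.0]]
box base/top [[501.0, -391.0], [817.0, -397.0], [883.0, -473.0], [514.0, -469.0]]
scene well_plate_center 0.74 [588.4 191.4] [120.8  49.6] -13.9
scene plain_plate_center 0.65 [574.5 119.3] [125.3  53.7] -14.5
scene plate_rack 0.62 [592.5 156. ] [214.8 149.1] -14.1
scene tray 0.87 [ 591.  -162.8] [209.4 130.9] -5.1
```

```bash
cat >> h.py <<'E'
def plan(target,yaw,n,g=0.0):
    "rows in tool axes from measured pose to target pos, yaw (tool down), n rows"
    o=get_obs(); p=np.array(o["tool_pos"]); Rm=R.from_euler("xyz",o["tool_rot"],degrees=True)
    Rt=R.from_euler("xyz",[180,0,yaw],degrees=True)
    rv=(Rm.inv()*Rt).as_rotvec(degrees=True)
    out=[]
    Rk=Rm
    for k in range(n):
        sh=Rk.inv().apply((np.array(target)-p)/n)
        out.append(" ".join(f"{x:g}" for x in [g,*np.round(sh,4),*np.round(rv/n,2)]))
        Rk=Rk*R.from_rotvec(rv/n,degrees=True)
    print("at",np.round(p,4),np.round(o["tool_rot"],2),"t",round(o["time_s"],2)); print("; ".join(out))
E
python3 -c "
from h import *
plan([.663,.169,.29],-14.5,16)"
```

```text
at [ 0.2536 -0.5985  0.2923] [179.99   0.    22.96] t 1.0
0 0.0423 -0.0342 0.0001 0 -0 2.34; 0 0.0408 -0.0359 0.0001 0 -0 2.34; 0 0.0393 -0.0375 0.0001 0 -0 2.34; 0 0.0378 -0.0391 0.0001 0 -0 2.34; 0 0.0362 -0.0406 0.0001 0 -0 2.34; 0 0.0345 -0.0421 0.0001 0 -0 2.34; 0 0.0327 -0.0434 0.0001 0 -0 2.34; 0 0.0309 -0.0447 0.0001 0 -0 2.34; 0 0.0291 -0.046 0.0001 0 -0 2.34; 0 0.0272 -0.0471 0.0001 0 -0 2.34; 0 0.0252 -0.0482 0.0001 0 -0 2.34; 0 0.0232 -0.0492 0.0001 0 -0 2.34; 0 0.0212 -0.0501 0.0001 0 -0 2.34; 0 0.0191 -0.0509 0.0001 0 -0 2.34; 0 0.017 -0.0516 0.0001 0 -0 2.34; 0 0.0149 -0.0523 0.0001 0 -0 2.34
```

>>> carry_out:
  increments: "0 0.042 -0.034 0 0 0 2.3; 0 0.041 -0.036 0 0 0 2.3; 0 0.039 -0.037 0 0 0 2.3; 0 0.038 -0.039 0 0 0 2.3; 0 0.036 -0.041 0 0 0 2.3; 0 0.034 -0.042 0 0 0 2.3; 0 0.033 -0.043 0 0 0 2.3; 0 0.031 -0.045 0 0 0 2.3; 0 0.029 -0.046 0 0 0 2.3; 0 0.027 -0.047 0 0 0 2.3; 0 0.025 -0.048 0 0 0 2.3; 0 0.023 -0.049 0 0 0 2.3; 0 0.021 -0.05 0 0 0 2.3; 0 0.019 -0.051 0 0 0 2.3; 0 0.017 -0.052 0 0 0 2.3; 0 0.015 -0.052 0 0 0 2.3"

```text
time_s: 3.0
tool_pos: [0.6804, 0.1809, 0.2928]
tool_rot: [179.7, -0.6, -15.9]
force: [0.5, -0.6, 0.2]
grip_width: 0.0002
```

```bash
python3 -c "
from h import *
p=read_camera('wrist');print(p['fx'],p['cx'],p['cy'],np.round(p['world_from_camera'],3).tolist());cv2.imwrite('pics/w1.png',p['img'])
plan([.663,.169,.29],-14.5,6)"
```

```text
297.3186396354542 251.95807477938018 190.58253380727675 [[-0.274, -0.935, -0.226, 0.744], [-0.962, 0.268, 0.058, 0.164], [0.006, 0.233, -0.972, 0.387], [0.0, 0.0, 0.0, 1.0]]
at [0.6807 0.19   0.2909] [-179.91   -0.44  -15.53] t 3.05
0 -0.0019 0.0042 0.0001 -0.01 -0.07 -0.17; 0 -0.0019 0.0042 0.0001 -0.01 -0.07 -0.17; 0 -0.0019 0.0042 0.0001 -0.01 -0.07 -0.17; 0 -0.0019 0.0042 0.0001 -0.01 -0.07 -0.17; 0 -0.002 0.0041 0.0001 -0.01 -0.07 -0.17; 0 -0.002 0.0041 0.0002 -0.01 -0.07 -0.17
```

View pics/w1.png

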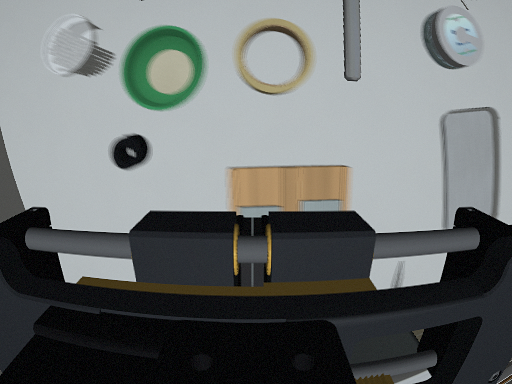

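Wrist view: the rack's rear edge is at row 167 (cols 228–350), and both plates' rear ends just show at row 206. I'll pull back to see the whole rack.

```bash
python3 -c "
from h import *
plan([.50,.19,.32],-14.5,4)"
```

```text
at [0.6807 0.19   0.2909] [-179.91   -0.44  -15.53] t 3.05
0 -0.0435 0.0121 -0.0076 -0.02 -0.11 -0.26; 0 -0.0435 0.0119 -0.0075 -0.02 -0.11 -0.26; 0 -0.0436 0.0117 -0.0074 -0.02 -0.11 -0.26; 0 -0.0437 0.0115 -0.0074 -0.02 -0.11 -0.26
```

>>> carry_out:
  increments: "0 -0.043 0.012 -0.008 0 0 -0.3; 0 -0.043 0.012 -0.008 0 0 -0.3; 0 -0.043 0.012 -0.007 0 0 -0.2; 0 -0.043 0.012 -0.007 0 0 -0.2; 0 0 0 0 0 0 0; 0 0 0 0 0 0 0; 0 0 0 0 0 0 0"

```text
time_s: 3.92
tool_pos: [0.4978, 0.1906, 0.3175]
tool_rot: [-179.9, -0.3, -14.3]
force: [0.6, -0.7, -0.9]
grip_width: 0.0004
```

```bash
cat >> h.py <<'E'
def fish(p,uv,z):
    uv=np.atleast_2d(uv).astype(float)
    T=p["world_from_camera"]
    x=(uv[:,0]-p["cx"])/p["fx"]; y=(uv[:,1]-p["cy"])/p["fy"]
    r=np.hypot(x,y)+1e-12
    d=np.c_[x/r*np.sin(r),y/r*np.sin(r),np.cos(r)]@T[:3,:3].T
    return T[:3,3]+d*((z-T[2,3])/d[:,2])[:,None]
def fitrectw(p,px,z):
    v,u=np.nonzero(px)
    W=fish(p,np.c_[u,v],z)[:,:2]
    (c,s,a)=cv2.minAreaRect((W*1000).astype(np.float32))
    if s[0]<s[1]: s=s[::-1]; a+=90
    return np.round(c,1),np.round(s,1),round((a+90)%180-90,1)
def ortho(p,x0,x1,y0,y1,z,mm=0.5):
    "rectified plane picture: up=+x, left=+y"
    xs=np.arange(x1,x0,-mm/1000); ys=np.arange(y1,y0,-mm/1000)
    Y,X=np.meshgrid(ys,xs); P=np.c_[X.ravel(),Y.ravel(),np.full(X.size,z)]
    T=p["world_from_camera"]; c=(P-T[:3,3])@T[:3,:3]
    if p.get("fish"):
        r=np.hypot(c[:,0],c[:,1]); th=np.arctan2(r,c[:,2]); u=p["cx"]+p["fx"]*th*c[:,0]/r; v=p["cy"]+p["fy"]*th*c[:,1]/r
    else: u=p["cx"]+p["fx"]*c[:,0]/c[:,2]; v=p["cy"]+p["fy"]*c[:,1]/c[:,2]
    return cv2.remap(p["img"],u.reshape(X.shape).astype(np.float32),v.reshape(X.shape).astype(np.float32),cv2.INTER_CUBIC)
E
python3 - <<'E'
from h import *
p=read_camera('wrist');p["fish"]=1
cv2.imwrite('pics/w2.png',p['img'])
for t,z in [("well_plate_center",.051),("plain_plate_center",.051),("plate_rack",.051),("tray",.015)]:
    m=masks_of(t,p)
    if m: print(t,m[0]["confidence"],m[0]["bbox"],*fitrectw(p,m[0]["pixels"],z))
I=ortho(p,.45,.72,.04,.28,.051); cv2.imwrite('pics/o2.png',I)
o=get_obs();print(o["tool_pos"],o["tool_rot"])
E
```

```text
well_plate_center 0.75 [214.9, 52.7, 257.7, 154.3] [584.7 192.4] [120.4  50.7] -14.6
plain_plate_center 0.82 [272.2, 54.2, 319.2, 152.4] [571.  118.9] [122.2  52.5] -14.0
plate_rack 0.59 [206.8, 20.6, 326.9, 183.3] [581.4 154.6] [199.6 144.4] -14.2
tray 0.56 [416.5, 0.0, 489.7, 125.1] [ 588.6 -162.9] [203.4 133.7] -5.6
[0.49746209 0.19074986 0.31716135] [-179.87771617   -0.21370898  -14.24700445]
```

View pics/o2.png

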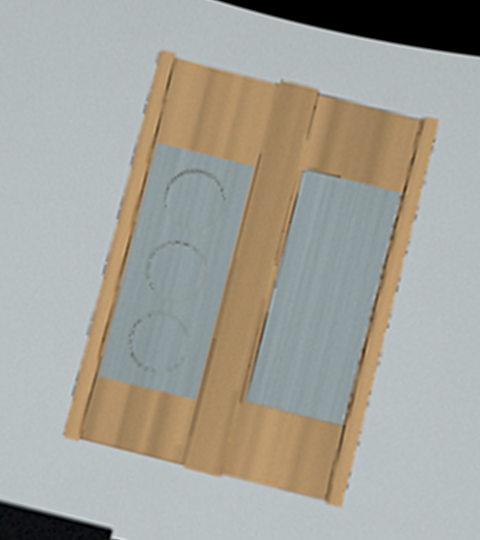

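View pics/w2.png

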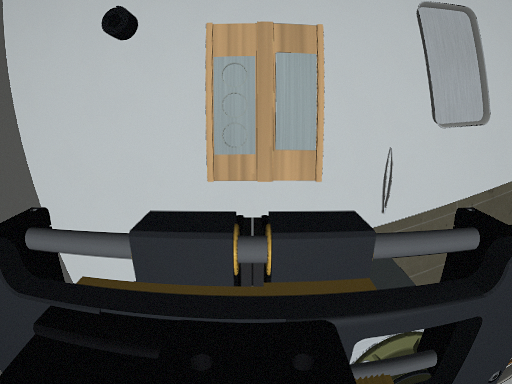

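Wrist view, rectified: it agrees with the top camera. The rack centre is at about (581,154) mm with yaw −14.2°. The well plate's rear end is about 53.5 mm behind the rack centre and its front about 32 mm inside the front edge. The rectified fits come to 120×51 and 200×144 mm, matching the given sizes.

```bash
cat >> h.py <<'E'
RC=np.array([.581,.154]); YR=-14.2
def rk(s,t,z):
    a=np.radians(YR); X=np.array([np.cos(a),np.sin(a)]); Y=np.array([-np.sin(a),np.cos(a)])
    return [*(RC+X*s/1000+Y*t/1000),z]
def inrk(xy):
    a=np.radians(YR); d=(np.array(xy)[:2]-RC)*1000
    return np.array([d@[np.cos(a),np.sin(a)],d@[-np.sin(a),np.cos(a)]])
E
python3 -c "
from h import *
print(rk(77,37,.15))
plan(rk(77,37,.155),YR,5)"
```

```text
[np.float64(0.6647236652194413), np.float64(0.17098080923345235), 0.15]
at [0.4975 0.1907 0.3172] [-179.88   -0.21  -14.25] t 4.17
0 0.0333 -0.0043 0.0326 -0.02 -0.04 -0.01; 0 0.0333 -0.0043 0.0325 -0.02 -0.04 -0.01; 0 0.0333 -0.0043 0.0325 -0.02 -0.04 -0.01; 0 0.0334 -0.0044 0.0325 -0.02 -0.04 -0.01; 0 0.0334 -0.0044 0.0325 -0.02 -0.04 -0.01
```

>>> carry_out:
  increments: "0 0.042 -0.005 0.02 0 0 0; 0 0.042 -0.005 0.03 0 0 0; 0 0.042 -0.006 0.04 0 0 0; 0 0.041 -0.006 0.04 0 0 0; 0 0 0 0.032 0 0 0; 0 0 0 0 0 0 0; 0 0 0 0 0 0 0"

```text
time_s: 5.05
tool_pos: [0.674, 0.1704, 0.151]
tool_rot: [-179.8, -0.3, -14.4]
force: [-0.2, 0.4, 0.0]
grip_width: 0.0004
```

```bash
python3 -c "
from h import *
plan(rk(77,37,.118),YR,2);print(inrk(get_obs()['tool_pos']))"
```

```text
at [0.674  0.1704 0.151 ] [-179.83   -0.33  -14.36] t 5.05
0 -0.0047 0.0009 0.0165 -0.08 -0.17 -0.08; 0 -0.0046 0.0009 0.0165 -0.08 -0.17 -0.08
[86.17093295 38.76228034]
```

>>> carry_out:
  increments: "0 -0.008 0.0015 0 -0.1 -0.3 -0.1; 0 0 0 0.015 0 0 0; 0 0 0 0.012 0 0 0; 0 0 0 0 0 0 0; 0 0 0 0 0 0 0"

```text
time_s: 5.68
tool_pos: [0.6663, 0.172, 0.1271]
tool_rot: [-179.8, -0.4, -14.2]
force: [-0.1, -0.2, 0.6]
grip_width: 0.0008
```

```bash
python3 -c "
from h import *
plan(rk(77,37,.1175),YR,1);o=get_obs();print(inrk(o['tool_pos']),o['force'])"
```

```text
at [0.6663 0.172  0.1271] [-179.81   -0.38  -14.2 ] t 5.67
0 -0.0013 0.0014 0.0096 -0.19 -0.38 -0
[78.24857788 38.3827184 ] [-0.12572669 -0.22223906  0.57193019]
```

>>> carry_out:
  increments: "0 0 0.0014 0.006 -0.2 -0.4 0; 0 0 0 0.003 0 0 0; 0 0 0 0 0 0 0; 0 0 0 0 0 0 0"

```text
time_s: 6.18
tool_pos: [0.6663, 0.1706, 0.1177]
tool_rot: [180.0, 0.0, -14.2]
force: [-0.4, 0.7, 0.3]
grip_width: 0.0
```

```bash
python3 -c "
from h import *
plan(rk(60,37,.1175),YR,1);o=get_obs();print(inrk(o['tool_pos']),o['force'])"
```

```text
at [0.6663 0.1706 0.1177] [ 1.7999e+02  3.0000e-02 -1.4210e+01] t 6.17
0 -0.0187 0 0.0002 0.01 0.03 -0.01
[78.66603564 36.99609172] [-0.42479173  0.7282886   0.30268826]
```

>>> carry_out:
  increments: "0 -0.008 0 0 0 0 0; 0 -0.005 0 0 0 0 0; 0 -0.005 0 0 0 0 0; 0 -0.005 0 0 0 0 0; 0 -0.005 0 0 0 0 0; 0 -0.005 0 0 0 0 0; 0 -0.005 0 0 0 0 0; 0 -0.005 0 0 0 0 0; 0 -0.005 0 0 0 0 0; 0 0 0 0 0 0 0"

```text
time_s: 7.42
tool_pos: [0.6166, 0.1832, 0.1183]
tool_rot: [-180.0, -0.1, -14.2]
force: [-0.2, 0.8, 0.1]
grip_width: 0.0003
```

```bash
python3 - <<'E'
from h import *
o=get_obs();print(inrk(o['tool_pos']),o['tool_pos'],o['tool_rot'],o['force'])
p=read_camera("top")
m=masks_of("well_plate_center",p)
for k in m[:2]:
    r=fitrect(p,k["pixels"],.051);print(k["confidence"],r,inrk(r[0]/1000))
cv2.imwrite("pics/o3.png",ortho(p,.42,.74,.02,.30,.051,.6))
p=read_camera("scene");cv2.imwrite("pics/s3.png",cv2.resize(p["img"][150:290,230:400],None,fx=4,fy=4))
E
```

```text
[27.32929678 37.08115505] [0.61659054 0.18324407 0.11831528] [-1.79996977e+02 -5.43546692e-02 -1.41978665e+01] [-0.21859836  0.75138138  0.08813318]
```

View pics/o3.png

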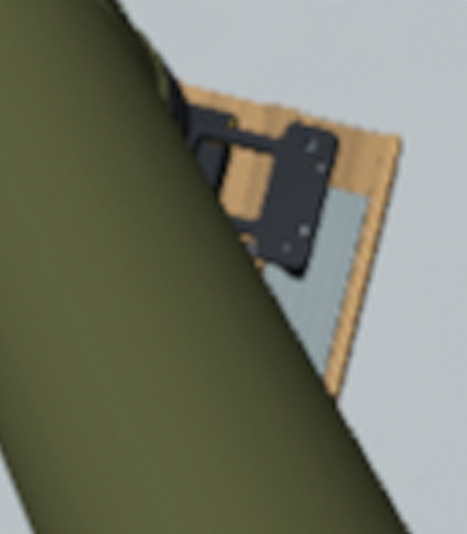

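View pics/s3.png

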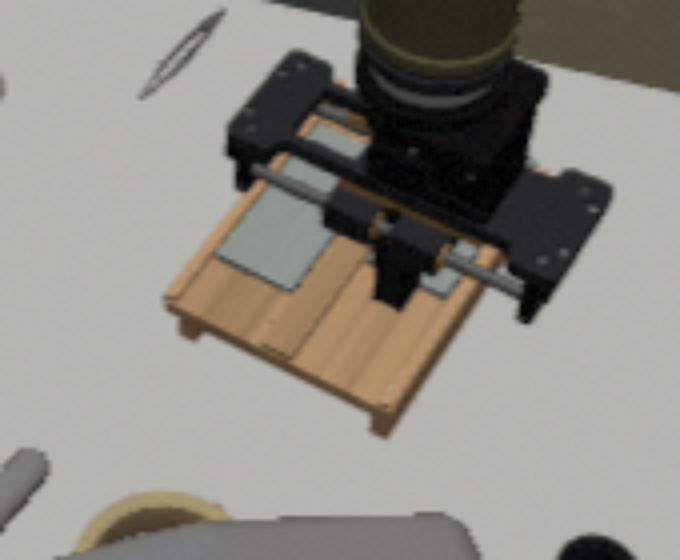

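Scene crop: the fingers are behind the well plate and the plate has moved with them. Its right rear corner is at crop (440,297). I'll keep pushing to about s = −8, then look.

```bash
python3 - <<'E'
from h import *
p=read_camera("scene")
print(inrk(toplane(p,[[230+440/4,150+297/4]],.051)[0]),inrk(toplane(p,[[230+243/4,150+262/4],[230+292/4,150+290/4]],.051)[0]))
plan(rk(-4,37,.1178),YR,6)
E
```

```text
[20.31931964 63.27350965] [ 57.62229729 -41.49528271]
at [0.6172 0.1829 0.1182] [-1.7999e+02 -7.0000e-02 -1.4230e+01] t 7.62
0 -0.0053 -0 0.0001 -0 -0.01 -0.01; 0 -0.0053 -0 0.0001 -0 -0.01 -0.01; 0 -0.0053 -0 0.0001 -0 -0.01 -0.01; 0 -0.0053 -0 0.0001 -0 -0.01 -0.01; 0 -0.0053 -0 0.0001 -0 -0.01 -0.01; 0 -0.0053 -0 0.0001 -0 -0.01 -0.01
```

>>> carry_out:
  increments: "0 -0.004 0 0 0 0 0; 0 -0.005 0 0 0 0 0; 0 -0.005 0 0 0 0 0; 0 -0.005 0 0 0 0 0; 0 -0.005 0 0 0 0 0; 0 -0.005 0 0 0 0 0; 0 -0.003 0 0 0 0 0; 0 0 0 0 0 0 0; 0 0 0 0 0 0 0"

```text
time_s: 8.75
tool_pos: [0.5843, 0.1912, 0.1183]
tool_rot: [-180.0, -0.1, -14.2]
force: [-0.0, -0.8, -0.2]
grip_width: 0.0005
```

```bash
python3 - <<'E'
from h import *
o=get_obs();print(inrk(o['tool_pos']),o['tool_pos'],o['tool_rot'],o['force'])
p=read_camera("scene");cv2.imwrite("pics/s4.png",cv2.resize(p["img"][130:270,230:400],None,fx=4,fy=4))
for t in ["well_plate_center","plain_plate_center"]:
  for m in masks_of(t,p)[:1]:
    r=fitrect(p,m["pixels"],.051); print(t,m["confidence"],r,inrk(r[0]/1000))
E
```

```text
[-5.93932662 36.85281244] [0.58428241 0.19118375 0.11827438] [-1.79984602e+02 -1.17925938e-01 -1.42389747e+01] [-0.00597954 -0.78246255 -0.24847799]
plain_plate_center 0.9 (array([574.5, 119.3]), array([120.4,  50.5]), -13.5) [  2.21077152 -35.23425165]
```

View pics/s4.png

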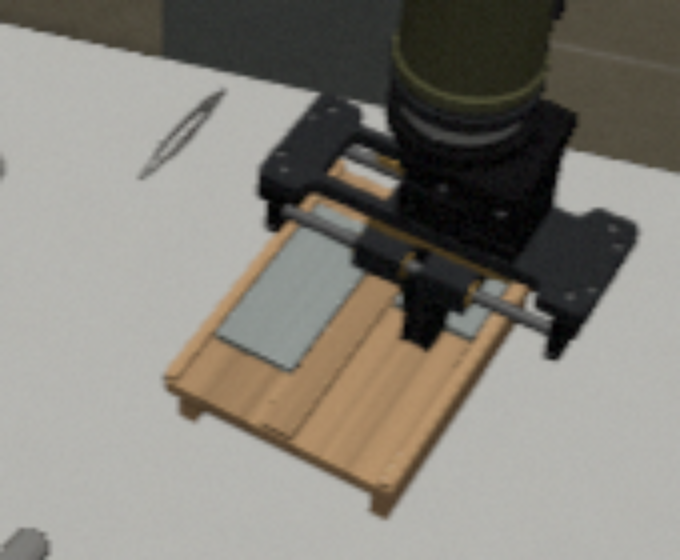

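>>> carry_out:
  increments: "0 -0.003 0 0 0 0 0; 0 -0.002 0 0 0 0 0; 0 0 0 0 0 0 0; 0 0.01 0 0 0 0 0; 0 0 0 -0.03 0 0 0; 0 -0.02 0 -0.06 0 0 0; 0 -0.05 0 -0.05 0 0 0; 0.8 -0.06 0 -0.03 0 0 0; 0.8 -0.02 0 0 0 0 0; 0.8 0 0 0 0 0 0; 0.8 0 0 0 0 0 0"

```text
time_s: 10.28
tool_pos: [0.4532, 0.2248, 0.2874]
tool_rot: [-179.9, -0.2, -14.4]
force: [0.5, -0.7, -0.7]
grip_width: 0.0327
```

```bash
python3 - <<'E'
from h import *
o=get_obs();print(inrk(o['tool_pos']),o['tool_pos'],o['tool_rot'],o['force'],o['grip_width'])
p=read_camera('wrist');p["fish"]=1
cv2.imwrite('pics/w5.png',p['img'])
for t,z in [("well_plate_center",.051),("plain_plate_center",.051),("plate_rack",.051)]:
    m=masks_of(t,p)
    if m: r=fitrectw(p,m[0]["pixels"],z); print(t,m[0]["confidence"],*r,inrk(r[0]/1000))
cv2.imwrite('pics/o5.png',ortho(p,.43,.72,.04,.28,.051))
p=read_camera("scene");cv2.imwrite("pics/s5.png",cv2.resize(p["img"][130:270,230:400],None,fx=4,fy=4))
m=masks_of("well_plate_center",p)
if m: r=fitrect(p,m[0]["pixels"],.051); print(m[0]["confidence"],r,inrk(r[0]/1000))
E
```

```text
[-141.22120818   37.28035751] [0.4532389  0.22478387 0.28738263] [-1.79862783e+02 -1.55885657e-01 -1.44385487e+01] [ 0.46565438 -0.67524068 -0.68172896] 0.03270942519333248
well_plate_center 0.67 [511.5 210.4] [119.2  49.7] -14.6 [-81.21178838  37.62785442]
plain_plate_center 0.81 [572.2 118.2] [121.   52.4] -14.4 [  0.25088534 -36.86484852]
plate_rack 0.76 [566.9 158.6] [171.  146.6] -13.7 [-14.79759341   1.00061447]
0.69 (array([514.3, 210.9]), array([126.8,  55.6]), -12.4) [-78.61999509  38.79943777]
```

View pics/o5.png

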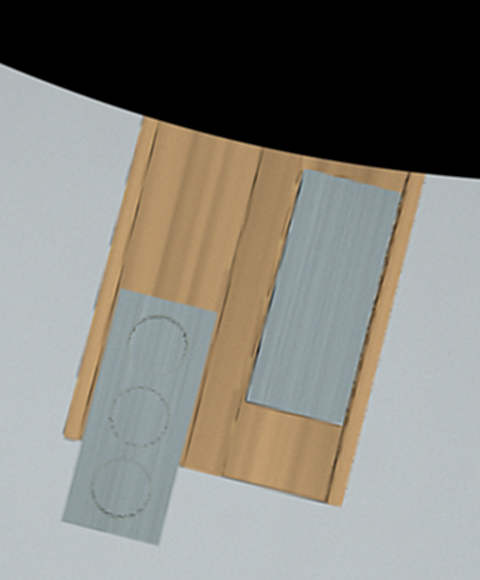

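View pics/s5.png

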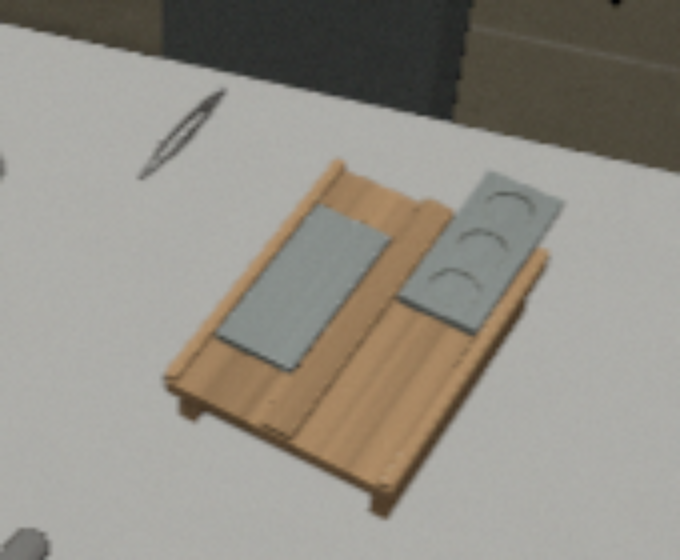

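View pics/w5.png

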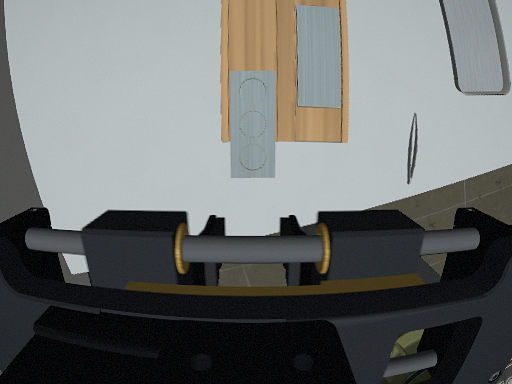

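Wrist view, rectified: the well plate sticks out about 41 mm (centre s = −81, t = +37.5), and the plain plate hasn't moved. Next is the grasp at s = −116, with the fingertips level with the plate's underside.

```bash
python3 - <<'E'
from h import *
plan(rk(-116,37.5,.16),-14.4,4,1)
E
```

```text
at [0.4526 0.2249 0.2868] [-1.7988e+02 -6.0000e-02 -1.4430e+01] t 10.57
1 0.0064 -0 0.0317 -0.03 -0.01 -0.01; 1 0.0064 -0 0.0317 -0.03 -0.01 -0.01; 1 0.0064 -0 0.0317 -0.03 -0.01 -0.01; 1 0.0065 -0.0001 0.0317 -0.03 -0.01 -0.01
```

>>> carry_out:
  increments: "1 0.007 0 0.025 0 0 0; 1 0.007 0 0.035 0 0 0; 1 0.006 0 0.035 0 0 0; 1 0.006 0 0.032 0 0 0; 1 0 0 0 0 0 0; 1 0 0 0 0 0 0"

```text
time_s: 11.32
tool_pos: [0.481, 0.2184, 0.1566]
tool_rot: [-179.8, -0.0, -14.6]
force: [-0.5, -0.8, 0.1]
grip_width: 0.0869
```

```bash
python3 - <<'E'
from h import *
o=get_obs();print(inrk(o['tool_pos']),o["grip_width"])
plan(rk(-116,37.5,.1155),-14.4,1,1)
E
```

```text
[-112.76678396   37.87589577] 0.08685934493886811
at [0.481  0.2184 0.1566] [-1.7976e+02 -1.0000e-02 -1.4550e+01] t 11.32
1 -0.0032 0.0006 0.0411 -0.24 -0.01 -0.15
```

>>> carry_out:
  increments: "1 -0.004 0 0.01 -0.2 0 -0.1; 1 0 0 0.015 0 0 0; 1 0 0 0.01 0 0 0; 1 0 0 0.004 0 0 0; 1 0 0 0 0 0 0; 1 0 0 0 0 0 0"

```text
time_s: 12.08
tool_pos: [0.478, 0.2204, 0.1178]
tool_rot: [-179.9, -0.2, -14.4]
force: [-0.6, 0.4, 1.1]
grip_width: 0.087
```

```bash
python3 - <<'E'
from h import *
o=get_obs();print(inrk(o['tool_pos']),o["grip_width"],o["force"])
plan(rk(-116,37.5,.1155),-14.4,1,1)
p=read_camera("scene");cv2.imwrite("pics/s6.png",cv2.resize(p["img"][130:270,230:400],None,fx=4,fy=4))
E
```

```text
[-116.15484698   39.09055787] 0.0870059474957099 [-0.61689835  0.40373157  1.09418826]
at [0.478  0.2204 0.1178] [-179.87   -0.24  -14.42] t 12.07
1 0.0002 0.0016 0.0023 -0.13 -0.24 -0.02
```

View pics/s6.png

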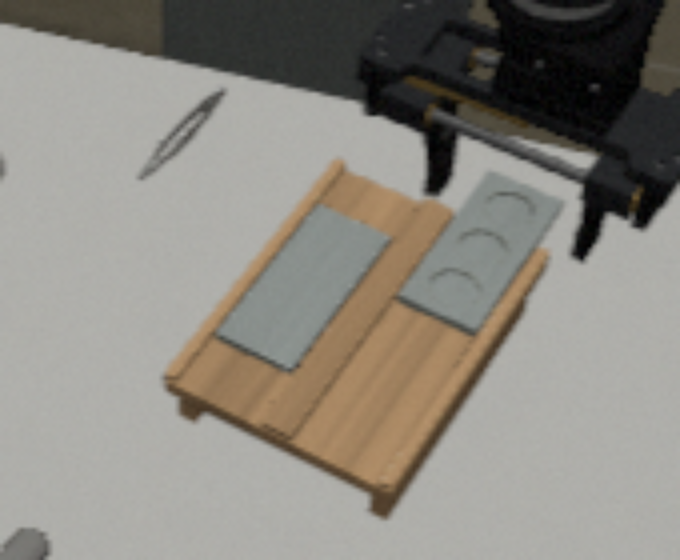

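>>> carry_out:
  increments: "1 0 0.0015 0.002 -0.1 -0.2 0; 0.7 0 0 0 0 0 0; 0.6 0 0 0 0 0 0; 0.5 0 0 0 0 0 0; 0.4 0 0 0 0 0 0; 0.4 0 0 0 0 0 0; 0.4 0 0 0 0 0 0"
  force: 45

```text
time_s: 13.0
tool_pos: [0.4781, 0.2188, 0.1164]
tool_rot: [-180.0, -0.1, -14.4]
force: [-0.4, -0.4, 0.1]
grip_width: 0.049
```

```bash
python3 - <<'E'
from h import *
o=get_obs();print(inrk(o['tool_pos']),o["tool_pos"],o["tool_rot"],o["grip_width"],o["force"],o["wrist_torque"])
E
```

```text
[-115.63205325   37.5805158 ] [0.47811982 0.21879765 0.11635567] [-1.79952144e+02 -1.06772874e-01 -1.44467070e+01] 0.04897368710923104 [-0.40057649 -0.43408363  0.14305898] [ 0.08887056  0.03435536 -0.00669529]
```

>>> carry_out:
  increments: "0.3 0 0 -0.004 0 0 0; 0.3 0 0 -0.006 0 0 0; 0.3 0 0 -0.01 0 0 0; 0.3 0 0 -0.015 0 0 0; 0.3 0 0 -0.02 0 0 0; 0.3 0 0 -0.015 0 0 0; 0.3 0 0 0 0 0 0; 0.3 0 0 0 0 0 0"
  force: 50

```text
time_s: 14.0
tool_pos: [0.4776, 0.2188, 0.1913]
tool_rot: [-180.0, -0.1, -14.4]
force: [-0.4, -1.0, -2.6]
grip_width: 0.0491
```

```bash
python3 - <<'E'
from h import *
o=get_obs();print(inrk(o['tool_pos']),o["tool_pos"],o["tool_rot"],o["grip_width"],o["force"],o["wrist_torque"])
p=read_camera("scene");cv2.imwrite("pics/s7.png",cv2.resize(p["img"][100:270,230:400],None,fx=3.5,fy=3.5))
p=read_camera("wrist");cv2.imwrite("pics/w7.png",p["img"])
E
```

```text
[-116.16136888   37.48050419] [0.47758215 0.21883054 0.19134178] [-1.79958499e+02 -1.31838103e-01 -1.44262759e+01] 0.049121583390167006 [-0.40547166 -0.96359045 -2.55282089] [ 0.0612879   0.12530161 -0.00194843]
```

View pics/s7.png

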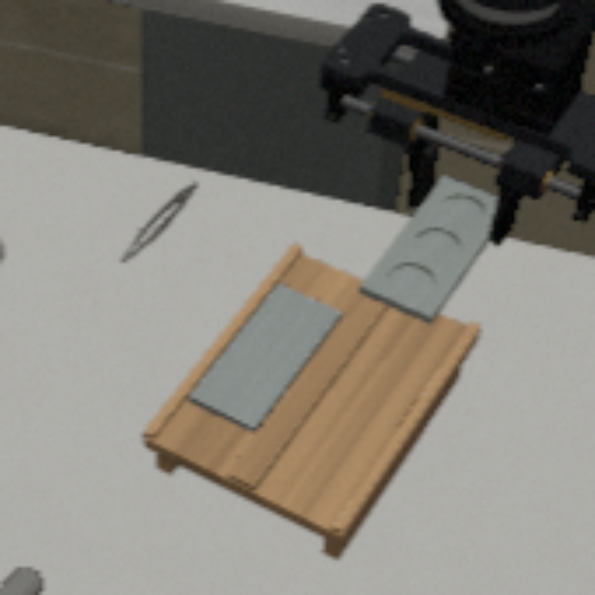

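View pics/w7.png

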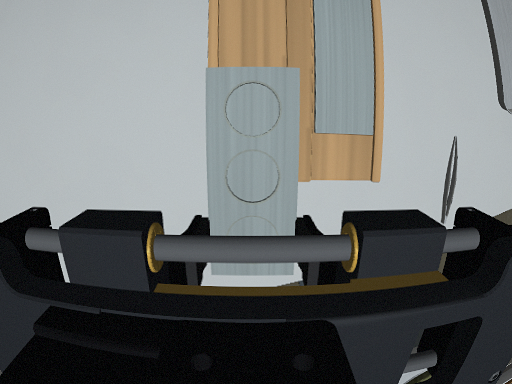

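Both views: the plate is held level at its end and the rack's left channel is empty. Next is the carry to the tray.

```bash
python3 - <<'E'
from h import *
p=read_camera("wrist")
for z in (.126,.120,.115,.11):
    q=fish(p,[[206,68],[299,68]],z); print(z,np.linalg.norm(q[0]-q[1])*1000,inrk(q.mean(0)))
plan([.54,-.16,.20],-5.5,12,.3)
E
```

```text
0.126 49.30271471612988 [-22.20270418  37.4802158 ]
0.12 51.16796005515087 [-21.16040151  37.47067346]
0.115 52.722331171001734 [-20.29181595  37.46272151]
0.11 54.27670228685259 [-19.42323039  37.45476956]
at [0.4775 0.2189 0.1909] [-1.7996e+02 -9.0000e-02 -1.4420e+01] t 14.15
0.3 0.0129 0.0293 -0.0008 -0 -0.01 -0.74; 0.3 0.0125 0.0294 -0.0008 -0 -0.01 -0.74; 0.3 0.0121 0.0296 -0.0008 -0 -0.01 -0.74; 0.3 0.0118 0.0298 -0.0008 -0 -0.01 -0.74; 0.3 0.0114 0.0299 -0.0008 -0 -0.01 -0.74; 0.3 0.011 0.0301 -0.0008 -0 -0.01 -0.74; 0.3 0.0106 0.0302 -0.0008 -0 -0.01 -0.74; 0.3 0.0102 0.0303 -0.0008 -0 -0.01 -0.74; 0.3 0.0098 0.0305 -0.0008 -0 -0.01 -0.74; 0.3 0.0094 0.0306 -0.0008 -0 -0.01 -0.74; 0.3 0.009 0.0307 -0.0008 -0 -0.01 -0.74; 0.3 0.0086 0.0308 -0.0008 -0 -0.01 -0.74
```

>>> carry_out:
  increments: "0.3 0.006 0.015 0 0 0 -0.4; 0.3 0.012 0.029 0 0 0 -0.7; 0.3 0.012 0.03 -0.001 0 0 -0.7; 0.3 0.012 0.03 -0.001 0 0 -0.7; 0.3 0.012 0.03 -0.001 0 0 -0.7; 0.3 0.011 0.03 -0.001 0 0 -0.8; 0.3 0.011 0.03 -0.001 0 0 -0.8; 0.3 0.01 0.03 -0.001 0 0 -0.8; 0.3 0.01 0.03 -0.001 0 0 -0.8; 0.3 0.01 0.03 -0.001 0 0 -0.8; 0.3 0.009 0.03 0 0 0 -0.7; 0.3 0.007 0.025 0 0 0 -0.7; 0.3 0.004 0.015 0 0 0 -0.3; 0.3 0 0 0 0 0 0; 0.3 0 0 0 0 0 0; 0.3 0 0 0 0 0 0"

```text
time_s: 16.15
tool_pos: [0.5363, -0.1597, 0.1882]
tool_rot: [-179.7, 0.9, -4.8]
force: [-0.7, 0.3, -2.8]
grip_width: 0.0487
```

```bash
python3 - <<'E'
from h import *
o=get_obs();print(o["tool_pos"],o["tool_rot"],o["grip_width"],o["force"])
p=read_camera("wrist");p["fish"]=1;cv2.imwrite("pics/w8.png",p["img"])
m=masks_of("tray",p)
if m: print(m[0]["confidence"],fitrectw(p,m[0]["pixels"],.015))
cv2.imwrite('pics/o8.png',ortho(p,.46,.72,-.29,-.04,.015))
p=read_camera("scene");cv2.imwrite("pics/s8.png",cv2.resize(p["img"][110:260,120:320],None,fx=3.5,fy=3.5))
m=masks_of("tray",p)
E
```

```text
[ 0.53628895 -0.1596924   0.18815993] [-179.73898407    0.94157228   -4.78626767] 0.04870490999123566 [-0.65416132  0.28329263 -2.83544999]
0.93 (array([ 595.3, -165.9]), array([188.4, 127.4]), -5.1)
```

View pics/w8.png

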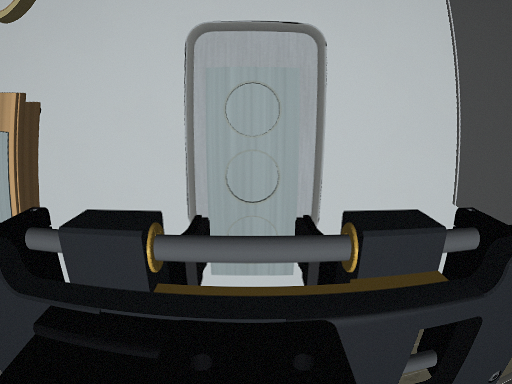

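View pics/s8.png

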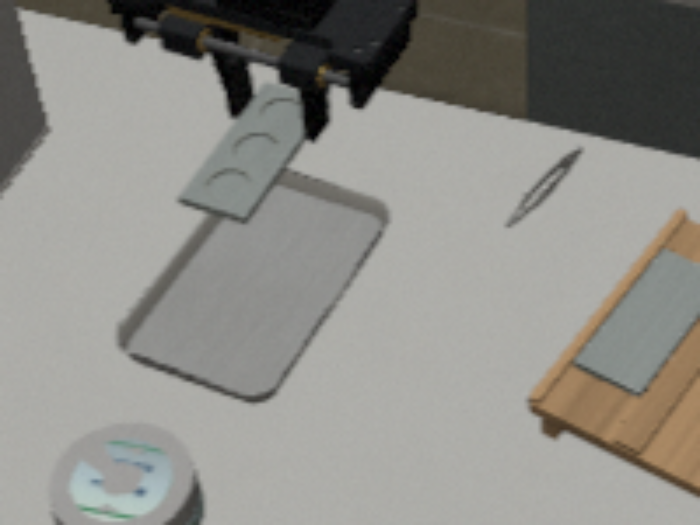

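View pics/o8.png

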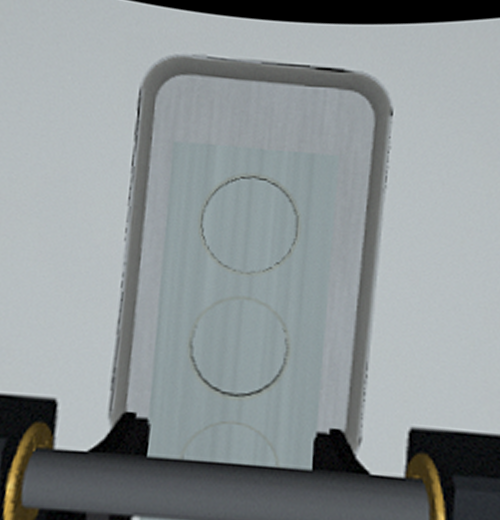

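Wrist and scene views: the plate is over the tray's near half, aligned with it, with the tray's far rim at row 25. The tray centre comes out at about (588,−164) mm with yaw −5.2°. I'll lower it in stages.

```bash
python3 - <<'E'
from h import *
plan([.553,-.161,.11],-5.2,5,.3)
E
```

```text
at [ 0.5363 -0.1603  0.1883] [-179.76    0.92   -4.82] t 16.35
0.3 0.0036 -0.0001 0.0156 -0.05 0.18 0.08; 0.3 0.0035 -0.0001 0.0156 -0.05 0.18 0.08; 0.3 0.0035 -0.0001 0.0156 -0.05 0.18 0.08; 0.3 0.0034 -0.0001 0.0156 -0.05 0.18 0.08; 0.3 0.0034 -0.0001 0.0157 -0.05 0.18 0.08
```

>>> carry_out:
  increments: "0.3 0.0055 0 0.008 -0.1 0.5 0.2; 0.3 0.0055 0 0.018 -0.1 0.4 0.2; 0.3 0.0055 0 0.018 0 0 0; 0.3 0 0 0.018 0 0 0; 0.3 0 0 0.01 0 0 0; 0.3 0 0 0 0 0 0; 0.3 0 0 0 0 0 0"

```text
time_s: 17.23
tool_pos: [0.5537, -0.1614, 0.1117]
tool_rot: [-180.0, -0.0, -5.2]
force: [-0.1, -0.3, -1.8]
grip_width: 0.0487
```

```bash
python3 - <<'E'
from h import *
o=get_obs();print(o["grip_width"],o["force"],o["wrist_torque"])
plan([.553,-.161,.0715],-5.2,1,.3)
p=read_camera("scene");cv2.imwrite("pics/s9.png",cv2.resize(p["img"][110:260,120:320],None,fx=3.5,fy=3.5))
E
```

```text
0.0486778556102625 [-0.12732641 -0.30184162 -1.82980463] [0.07352586 0.04237433 0.01585328]
at [ 0.5537 -0.1614  0.1117] [-1.7996e+02 -3.0000e-02 -5.2300e+00] t 17.23
0.3 -0.0008 -0.0003 0.0402 -0.04 -0.03 -0.03
```

View pics/s9.png

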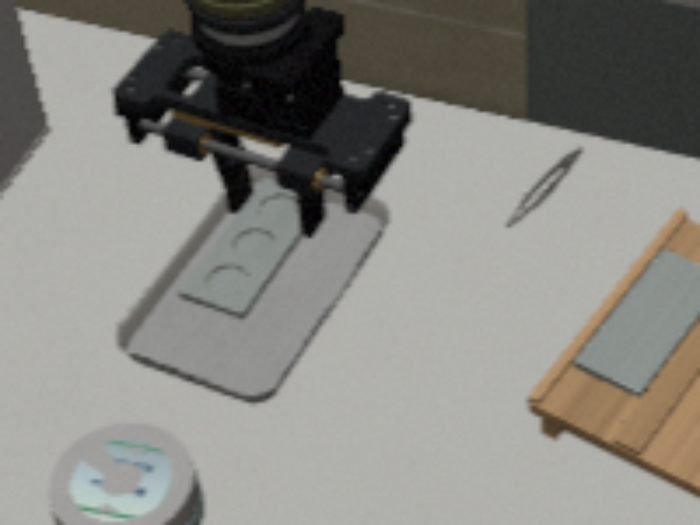

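>>> carry_out:
  increments: "0.3 -0.0005 0 0.008 0 0 0; 0.3 0 0 0.01 0 0 0; 0.3 0 0 0.008 0 0 0; 0.3 0 0 0.004 0 0 0; 0.3 0 0 0.002 0 0 0; 0.3 0 0 0 0 0 0; 0.3 0 0 0 0 0 0"

```text
time_s: 18.15
tool_pos: [0.5538, -0.1616, 0.0785]
tool_rot: [180.0, -0.1, -5.2]
force: [-0.1, -0.2, -2.1]
grip_width: 0.049
```

```bash
python3 - <<'E'
from h import *
o=get_obs();print(o["grip_width"],o["force"],o["wrist_torque"])
plan([.553,-.161,.0715],-5.2,1,.3)
E
```

```text
0.049024088899921735 [-0.07933556 -0.24224598 -2.12434746] [0.05145939 0.08600951 0.03480775]
at [ 0.5538 -0.1616  0.0785] [ 1.7999e+02 -1.4000e-01 -5.2500e+00] t 18.15
0.3 -0.0009 -0.0005 0.007 0.01 -0.14 -0.05
```

>>> carry_out:
  increments: "0.3 0 0 0.002 0 0 0; 0.3 0 0 0.0015 0 0 0; 0.3 0 0 0.001 0 0 0; 0.3 0 0 0 0 0 0; 0.3 0 0 0 0 0 0"

```text
time_s: 18.77
tool_pos: [0.5542, -0.1618, 0.0742]
tool_rot: [180.0, -0.2, -5.2]
force: [-0.2, 1.1, -1.9]
grip_width: 0.0489
```

>>> carry_out:
  increments: "0.3 0 0 0.001 0 0 0; 0.3 0 0 0.001 0 0 0; 0.3 0 0 0 0 0 0; 0.3 0 0 0 0 0 0"

```text
time_s: 19.27
tool_pos: [0.5542, -0.1618, 0.0722]
tool_rot: [180.0, -0.2, -5.2]
force: [0.0, 0.8, -1.6]
grip_width: 0.0487
```

```bash
python3 - <<'E'
from h import *
o=get_obs();print(o["tool_pos"],o["force"],o["wrist_torque"])
E
```

```text
[ 0.55419162 -0.16179444  0.07216603] [ 1.32467665e-03  7.90564730e-01 -1.57364370e+00] [0.06777559 0.06574459 0.01659259]
```

>>> carry_out:
  increments: "0.3 0 0 0.0007 0 0 0; 0.3 0 0 0.0005 0 0 0; 0.3 0 0 0 0 0 0; 0.3 0 0 0 0 0 0"

```text
time_s: 19.77
tool_pos: [0.5543, -0.1618, 0.0714]
tool_rot: [180.0, -0.2, -5.2]
force: [-0.2, -0.0, -0.8]
grip_width: 0.0491
```

```bash
python3 - <<'E'
from h import *
o=get_obs();print(o["tool_pos"],o["force"],o["wrist_torque"])
E
```

```text
[ 0.55428208 -0.16177181  0.07136626] [-0.22480677 -0.0272216  -0.75632754] [0.10024459 0.10955708 0.01811536]
```

>>> carry_out:
  increments: "0.3 0 0 0.0007 0 0 0; 0.3 0 0 0.0004 0 0 0; 0.3 0 0 0 0 0 0; 0.3 0 0 0 0 0 0"

```text
time_s: 20.27
tool_pos: [0.5543, -0.1618, 0.0714]
tool_rot: [179.9, -0.2, -5.3]
force: [-1.5, 0.8, 1.3]
grip_width: 0.0487
```

```bash
python3 - <<'E'
from h import *
o=get_obs();print(o["tool_pos"],o["force"],o["wrist_torque"])
p=read_camera("scene");cv2.imwrite("pics/s10.png",cv2.resize(p["img"][130:240,140:260],None,fx=5,fy=5,interpolation=cv2.INTER_CUBIC))
E
```

```text
[ 0.55430392 -0.16179751  0.07135071] [-1.46838335  0.76012496  1.29198542] [0.1800733  0.36828643 0.01950326]
```

View pics/s10.png

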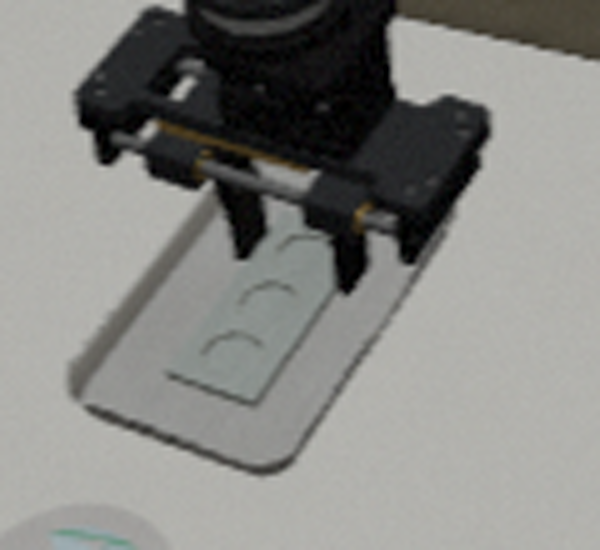

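The plate is touching down: z has stopped and the wrist force rose by about 3.5 N. I'll ease the grip first, then open.

>>> carry_out:
  increments: "0.5 0 0 0 0 0 0; 0.55 0 0 0 0 0 0; 0.57 0 0 0 0 0 0; 0.6 0 0 0 0 0 0; 0.64 0 0 0 0 0 0; 0.7 0 0 0 0 0 0; 0.7 0 0 0 0 0 0; 0.7 0 0 0 0 0 0"
  force: 5

```text
time_s: 21.32
tool_pos: [0.5553, -0.162, 0.0712]
tool_rot: [179.9, -0.3, -5.2]
force: [0.2, 0.2, -0.6]
grip_width: 0.0604
```

>>> carry_out:
  increments: "0.7 0 0 -0.004 0 0 0; 0.7 0 0 -0.01 0 0 0; 0.7 0 0 -0.02 0 0 0; 0.7 0 0 -0.04 0 0 0; 0.7 -0.02 0 -0.05 0 0 0; 0.7 -0.05 0 -0.04 0 0 0; 0.7 -0.04 0 -0.02 0 0 0; 0.7 0 0 0 0 0 0; 0.7 0 0 0 0 0 0"

```text
time_s: 22.45
tool_pos: [0.4464, -0.151, 0.2687]
tool_rot: [179.7, -1.0, -5.1]
force: [0.4, -0.1, -0.3]
grip_width: 0.0609
```

```bash
python3 - <<'E'
from h import *
o=get_obs();print(o["tool_pos"],o["force"],o["grip_width"])
p=read_camera("wrist");p["fish"]=1
cv2.imwrite("pics/o11.png",ortho(p,.45,.72,-.28,-.04,.003))
for t,z in (("tray",.015),("well_plate_center",.006)):
    m=masks_of(t,p)
    if m: print(t,m[0]["confidence"],fitrectw(p,m[0]["pixels"],z))
p=read_camera("scene");cv2.imwrite("pics/s11.png",cv2.resize(p["img"][120:270,140:370],None,fx=3.4,fy=3.4,interpolation=cv2.INTER_CUBIC))
for t,z in (("tray",.015),("well_plate_center",.006),("plain_plate_center",.051)):
    m=masks_of(t,p)
    if m: print(t,m[0]["confidence"],fitrect(p,m[0]["pixels"],z))
E
```

```text
[ 0.44635468 -0.15101278  0.26870656] [ 0.42124483 -0.14757196 -0.3340216 ] 0.06088414069553871
tray 0.9 (array([ 575.4, -164.4]), array([181.3, 128.7]), -5.0)
well_plate_center 0.81 (array([ 589. , -164.8]), array([120.8,  49.9]), -4.8)
tray 0.78 (array([ 590.9, -163.5]), array([207.8, 131.4]), -4.4)
well_plate_center 0.84 (array([ 591.8, -162.8]), array([121.2,  51.4]), -7.2)
plain_plate_center 0.82 (array([574. , 120.2]), array([124.4,  51. ]), -15.3)
```

View pics/o11.png

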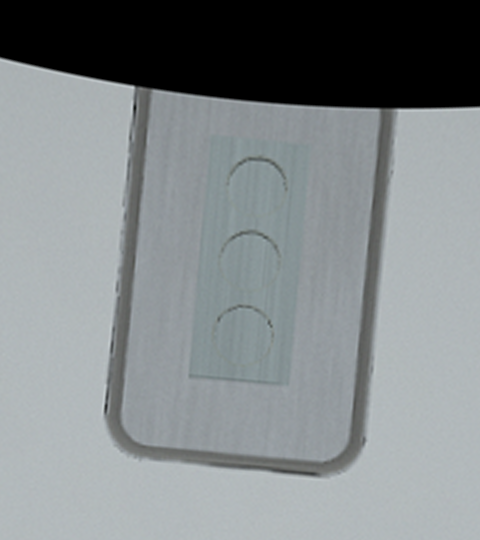

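View pics/s11.png

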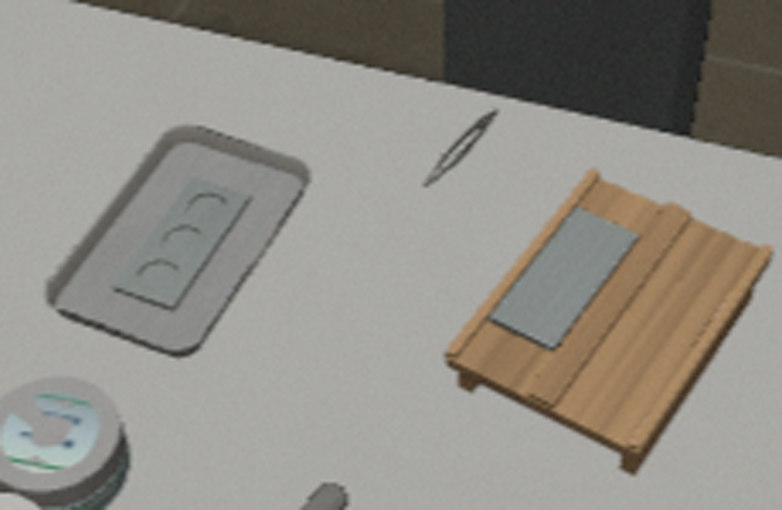

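The plate lies flat and centred in the tray, wells up and aligned with it. The plain plate is where it was, and the arm is clear. I'll hand in.

```bash
python3 -c "
from h import *
print(sign_off())"
```

```text
the job is handed in; nothing more can be done
None
```

The well plate is lying flat in the steel tray, wells up and lengthwise along it, and I handed the job in at about 22.7 s. I slid it about 73 mm with the closed fingers until it stuck out about 41 mm over the rack's front edge. I then took it by that end, lifted it clear and lowered it until it touched down. The grip was eased before I opened the fingers.

- **Plate in the tray:** the wrist camera puts its centre at (589, −165) mm, within about 2 mm of the tray centre. Its yaw is −4.8°, against about −5° for the tray. The wrist view fits 121 × 50 mm, right for a plate lying flat.
- **Plain plate:** the last scene-camera reading puts it within 1 mm of its first reading from that camera, and the fingers never touched it.
- **Forces and arm:** the readings I took stayed within about 3 N throughout. The gripper was open and clear of everything at the end.
- **Where checks disagreed:** the scene camera read the placed plate's yaw as −7.2° and the tray's as −4.4°. That camera resolves least and its fits were the roughest throughout, so I trusted the wrist camera. The last wrist view cut off the far end of the tray, so the tray centre comes from the earlier measurements.

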